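# Let the red tin out of the tin rack with its rocking lever

### The arm

A 7-joint arm with a two-finger parallel gripper is mounted at the origin on the work surface. World frame = base frame: x ahead of the robot, y to its left, z up, the work surface at z = 0. Lengths are in m, angles in degrees, forces in N, time in s.
With the tool pointing down it reaches from about 0.4 to 0.925 m from the base axis. Payload 4.1 kg.
Tool frame: the origin (TCP) lies on the mounting face of the last link; the fingertips stand 173 mm ahead of it and the grasp point (between the pads) lies 155 mm ahead of it; x points along the fingers, y is the direction in which the jaws open and shut, and the axes are right-handed (so a half turn about x gives the same grasp; the last joint's range is limited). The gripper opens to 85 mm and grips with 20 to 120 N. Pads are 22 mm wide; open, the fingers measure 114 mm over their backs; the gripper's body (76 mm by 85 mm) begins 54 mm behind the grasp point. The pads swing forward as they close: fully open they stand 13 mm farther back than shut.
Start: joints at [-70.13, 22.827, 2.584, 88.041, -1.071, 69.15, -2.905], TCP at [0.28, 0.587, 0.405] pointing down, gripper open.
Joint ranges: [-161.44, 161.44], [-28.35, 127.94], [-78.24, 83.42], [0, 140.83], [-78.03, 258.03], [13.02, 114.36], [-168.23, 168.23]. Speed limits (degrees/s): [147.25, 147.25, 180, 180, 180, 180, 180].

### API

Orientations are given as a 3x3 rotation matrix whose columns are the frame's x, y, z axes.
In Python, from station import robot, fingers, inverse_kinematics, sensors, imaging, ticket gives the robot as it stands. The module is installed in compiled form; this text tells all that it offers. Calls block until the motion is done:
- robot.move_pose(position, orientation): joint-space move of the TCP to a pose.
- robot.move_linear(position, rotation=None, velocity=0.15, max_force=None): straight line of the TCP; rotation=None keeps the orientation; velocity is the mean speed in m/s. With max_force (N) it stops when the force on the tool has changed by that much, and returns True; else False.
- robot.goto_joints(angles): joint-space move.
- fingers.open_jaws() and fingers.close_gripper(): open the fingers fully, or close them until they stop; the grip force is fixed at half the most.
- robot.wait(seconds).
- inverse_kinematics(position, orientation): joint angles nearest the present ones, or None.
- sensors.state(): the state.
- imaging.grab_frame(name): name is "scene" or "side" or "wrist"; returns the picture (384x512x3 uint8, red, green, blue); there is no depth.
- imaging.calibration(name): a dict with "K" (3x3 intrinsics, pixels), "dist_coeffs" ([k1, k2, p1, p2, k3] as OpenCV has them; the pictures are not rectified), "cam_to_world" (4x4, takes a point from camera to world coordinates); the wrist camera has in their place "hand_eye" (4x4, takes a point from camera to tool coordinates, whose origin is the TCP and whose axes are the tool frame's). Camera axes: x right, y down, z forward; pixel columns grow to the right and rows downward; lengths in m; the calibration is good to about 2 mm. A picture is of the moment at which its call begins: read the wrist's pose just before it. calibration takes no time and is no camera call.
A pose or a line that the arm cannot do raises robot.MotionError and nothing moves.
- ticket.hand_in(): hands the job in, once; it reports no verdict.
The state is a dict: "clock": time; "joint_pos": joint angles; "dq": joint speeds; "joint_efforts": joint torques, N m; "position": TCP position; "tool_rot": TCP orientation; "ft_force": force on the tool from outside, world axes, zero at the start; "torque": the same for the moment, N m; "gripper_width": opening from 0.0 (shut) to 1.0 (fully open).
Only numpy, scipy, OpenCV 4.12 (cv2) and the standard library are available. Lean on these libraries where they do the work, as an engineer would, in place of code of your own. Each camera call takes 0.05 s, during which the arm holds its last target.

### The job

In the two-lane tin rack, press down the blue paddle of the lane that holds the red-labelled tin, so that the far end of its rocking lever lifts the gate, and keep it pressed until that tin has rolled out and lies in the white tray; then let the lever come back up by itself so that the gate is closed again. Do not touch, grasp or lift the tins, do not press the other lane's paddle, and leave the yellow tin in its lane and the jar and mug where they are.

Things in the scene. Friction and masses are not known exactly. Their poses are not given: they have to be found in the camera images.
- rack: fixed aluminium rack, two lanes side by side plus white catch tray, 192 mm wide. Origin: bench level, centre line. x points downhill from paddles to tray, y left, z up. Lanes at y = +46.5 (left) and -46.5 mm (right), walls 92 mm high, from x = -90 to 86 mm; pivot posts at x = -70 mm, 146 mm high. Tray from x = 85 to 230 mm, walls 60 mm high, a pocket for each lane
- lever_left (a joint): angle of the rocking lever over the left lane (rad): 0 = gate closed; grows as its paddle is pressed down and its gate lifts; stop at 0.55. The tin can pass under the gate from about 0.27, freely above 0.35. When let go it returns to 0 by itself (spring and gate weight); pressing it takes about 5 to 8 N at the paddle. Pivot axle parallel to the rack's y, at rack x = -70 mm, z = 135 mm
- lever_right (a joint): angle of the rocking lever over the right lane (rad): 0 = gate closed; grows as its paddle is pressed down and its gate lifts; stop at 0.55. The tin can pass under the gate from about 0.27, freely above 0.35. When let go it returns to 0 by itself (spring and gate weight); pressing it takes about 5 to 8 N at the paddle. Pivot axle parallel to the rack's y, at rack x = -70 mm, z = 135 mm
- paddle_left (a point): centre of the top face of the left lane's blue press paddle, 50 x 50 mm, 8 mm thick; at rest at rack x = -170, y = +46.5, z = 139 mm; moves with the lever, 100 mm from its pivot: 45 mm of downward press gives about 0.47 rad. Only the bench lies below it. The two paddles' near edges are 43 mm apart
- paddle_right (a point): centre of the top face of the right lane's blue press paddle, 50 x 50 mm, 8 mm thick; at rest at rack x = -170, y = -46.5, z = 139 mm; moves with the lever, 100 mm from its pivot: 45 mm of downward press gives about 0.47 rad. Only the bench lies below it. The two paddles' near edges are 43 mm apart
- tin_red: loose steel tin with a red label, 52 mm diameter, 74 mm long, about 0.16 kg, lying across its lane against the closed gate; either tin may be in either lane. Origin at its centre, y along its axis. In the lane it lies at rack x = 30, z = 80 mm; with the gate up it rolls out in about a second and comes to rest in the tray at rack x = about 197, z = about 32 mm
- tin_yellow: loose small steel tin with a yellow label, same size, lying in the other lane; must stay there
- jar: loose amber jar with a black lid, 48 mm diameter, 95 mm high, standing beside the rack; origin at the centre of its underside; leave alone
- mug: loose white mug, 74 mm diameter, 85 mm high, standing beside the rack; origin at the centre of its underside; leave alone
Not all that is in view belongs to the job. What is shaped like the tin_red but turquoise is not meant. Leave any green look-alike of the tin_yellow alone.

How it is judged:
By the outcome, as a careful person would: the job done as asked, in the order asked, and still so for the second after the job is handed in, with the robot touching nothing.
It also fails if it takes over 32 s, if anything falls off the work surface, if the arm or the gripper's body presses on something with over 40 N, if the wrist force passes 120 N, or if a joint passes its speed limit or range.

## Working session

There is one attempt and no reset: what is moved stays moved. The work goes in short steps, each a Python script; the robot and the scene stay as the last script left them, time stands still between calls to the robot, and variables do not carry over. Pictures are saved under pics/ and viewed, and the job is handed in when it is done.

```bash
mkdir -p pics; python3 - <<'E'
from station import robot,sensors,imaging
import cv2,numpy as np
for n in("scene","side","wrist"):
    im=imaging.grab_frame(n); cv2.imwrite(f"pics/{n}0.png",im[:,:,::-1])
    c=imaging.calibration(n); print(n,{k:np.round(v,4).tolist() for k,v in c.items()})
s=sensors.state();print(s["clock"],s["position"],s["tool_rot"],s["ft_force"])
E
```

```text
scene {'K': [[462.5472, 0.0, 262.2432], [0.0, 462.5472, 180.9131], [0.0, 0.0, 1.0]], 'dist_coeffs': [-0.1571, 0.0, 0.0, 0.0, 0.0], 'cam_to_world': [[-0.0441, 0.617, -0.7857, 1.3202], [0.9988, 0.0105, -0.0479, 0.0615], [-0.0213, -0.7869, -0.6168, 0.6573], [0.0, 0.0, 0.0, 1.0]]}
side {'K': [[402.9666, 0.0, 256.4419], [0.0, 402.9666, 190.1062], [0.0, 0.0, 1.0]], 'dist_coeffs': [0.0093, 0.0, 0.0, 0.0, 0.0], 'cam_to_world': [[-0.9778, -0.1153, 0.175, 0.43], [-0.2092, 0.4882, -0.8473, 0.779], [0.0122, -0.8651, -0.5014, 0.5612], [0.0, 0.0, 0.0, 1.0]]}
wrist {'K': [[319.7784, 0.0, 257.9024], [0.0, 319.7784, 192.5662], [0.0, 0.0, 1.0]], 'dist_coeffs': [-0.0399, 0.0, 0.0, 0.0, 0.0], 'hand_eye': [[0.0011, -0.3253, 0.9456, 0.0322], [1.0, 0.0006, -0.001, 0.0007], [-0.0003, 0.9456, 0.3253, -0.0838], [0.0, 0.0, 0.0, 1.0]]}
0.15 [0.28014027 0.58629919 0.40391631] [[-5.47754945e-04  4.31125675e-01  9.02291722e-01]
 [-1.42219021e-03  9.02290609e-01 -4.31126007e-01]
 [-9.99998839e-01 -1.51938186e-03  1.18908573e-04]] [0.46357573 0.20979129 0.15755795]
```

View pics/scene0.png

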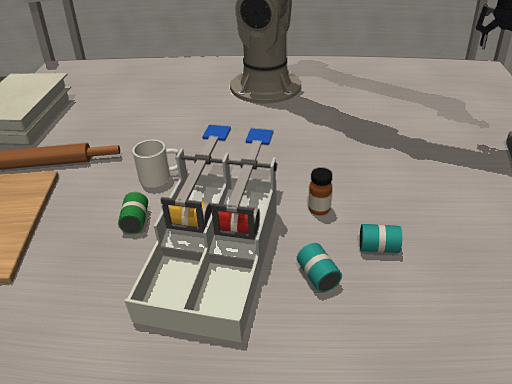

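View pics/side0.png

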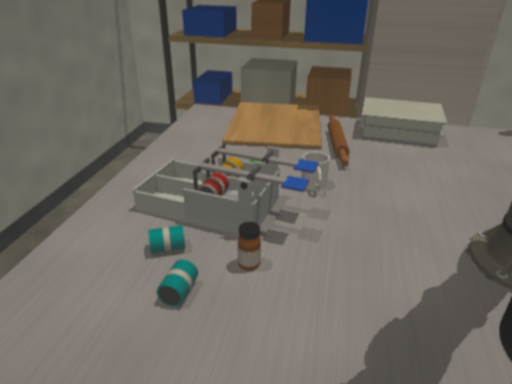

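View pics/wrist0.png

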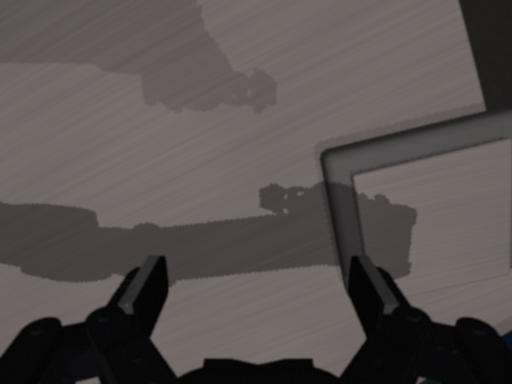

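The scene view shows the red tin in the lane on the image right (235,221), which is the rack's left lane at world +y, with its paddle at about (260,136). The yellow tin is at (185,215) with its paddle at (217,132). In the side view the near paddle at (296,184) belongs to the red lane. Next I'll measure both paddles.

```bash
cat > h.py <<'E'
import cv2,numpy as np
from station import imaging
def ray(n,uv):
    c=imaging.calibration(n);T=np.array(c["cam_to_world"])
    p=cv2.undistortPoints(np.array([[uv]],float),np.array(c["K"]),np.array(c["dist_coeffs"]))[0,0]
    return T[:3,3],T[:3,:3]@np.array([p[0],p[1],1.])
def onz(n,uv,z):
    o,d=ray(n,uv);return o+d*(z-o[2])/d[2]
def tri(a,b):
    (o1,d1),(o2,d2)=ray(*a),ray(*b)
    t=np.linalg.lstsq(np.c_[d1,-d2],o2-o1,rcond=None)[0]
    p,q=o1+t[0]*d1,o2+t[1]*d2
    return (p+q)/2,np.linalg.norm(p-q)
def blobs(rgb,lo,hi,amin=30):
    m=cv2.inRange(cv2.cvtColor(rgb,cv2.COLOR_RGB2HSV),lo,hi)
    n,l,s,c=cv2.connectedComponentsWithStats(m)
    return [(s[i].tolist(),c[i],l==i) for i in range(1,n) if s[i,4]>=amin]
E
python3 - <<'E'
from h import *
C={}
for n in("scene","side"):
    im=cv2.cvtColor(cv2.imread(f"pics/{n}0.png"),cv2.COLOR_BGR2RGB)
    for s,c,m in blobs(im,(105,150,60),(130,255,255)):
        if s[1]<100: continue
        r=cv2.minAreaRect(np.argwhere(m)[:,::-1].astype(np.float32))
        ap=cv2.approxPolyDP(cv2.findContours(m.astype(np.uint8),0,2)[0][0],3,True)[:,0]
        P=onz(n,c,.137)
        print(n,s,c.round(1),P.round(4),[onz(n,a,.139).round(3)[:2].tolist() for a in ap])
        C.setdefault(n,[]).append(c)
for a in C["scene"]:
  for b in C["side"]:
    print(a.round(),b.round(),tri(("scene",a),("side",b)))
E
```

```text
scene [203, 125, 27, 15, 281] [216.4 131.6] [ 0.4892 -0.084   0.137 ] [[0.506, -0.11], [0.521, -0.064], [0.474, -0.058], [0.466, -0.103]]
scene [246, 129, 27, 16, 293] [259.2 135.5] [0.5039 0.008  0.137 ] [[0.521, -0.018], [0.52, 0.008], [0.539, 0.026], [0.489, 0.034], [0.482, -0.011]]
side [295, 160, 22, 11, 163] [306.1 165.3] [ 0.4886 -0.0787  0.137 ] [[0.512, -0.06], [0.47, -0.054], [0.467, -0.092], [0.506, -0.1]]
side [283, 177, 25, 13, 216] [295.2 183. ] [0.5025 0.0127 0.137 ] [[0.527, 0.031], [0.485, 0.039], [0.479, -0.003], [0.521, -0.007]]
[216. 132.] [306. 165.] (array([ 0.48851408, -0.08372076,  0.13553157]), np.float64(0.0019778448319005396))
[216. 132.] [295. 183.] (array([ 0.49903785, -0.07200964,  0.1167066 ]), np.float64(0.051039876327982445))
[259. 136.] [306. 165.] (array([ 0.49409178, -0.00103429,  0.15408019]), np.float64(0.043343734727716354))
[259. 136.] [295. 183.] (array([0.50257659, 0.00823754, 0.13530796]), np.float64(0.0015808250900257738))
```

Paddle spacing comes out at 93 mm and height at about 136 mm, both as expected. Rack yaw is about -9°. Next I'll close the fingers and go above the left (red lane) paddle.

```bash
cat >> h.py <<'E'
PL=np.array([.5026,.0082]);PR=np.array([.4885,-.0837])
ry=(PL-PR)/np.linalg.norm(PL-PR);rx=np.array([ry[1],-ry[0]])
R=np.array([[0,ry[0],rx[0]],[0,ry[1],rx[1]],[-1,0,0.]])
E
python3 - <<'E'
from h import *
from station import robot,fingers,sensors
p=PL-rx*.004
fingers.close_gripper()
robot.move_pose([*p,.365],R)
s=sensors.state();print(s["clock"],s["position"],s["gripper_width"],s["ft_force"])
for n in("scene","side"): cv2.imwrite(f"pics/{n}1.png",imaging.grab_frame(n)[:,:,::-1])
E
```

```text
3.1333 [0.49886503 0.00985421 0.36502669] 0.0018305543122573418 [-0.52247099  0.26664117 -0.54697061]
```

View pics/scene1.png

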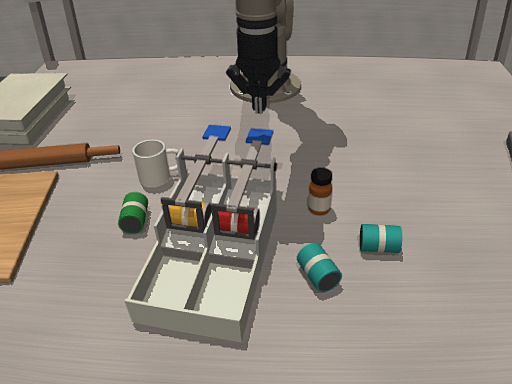

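View pics/side1.png

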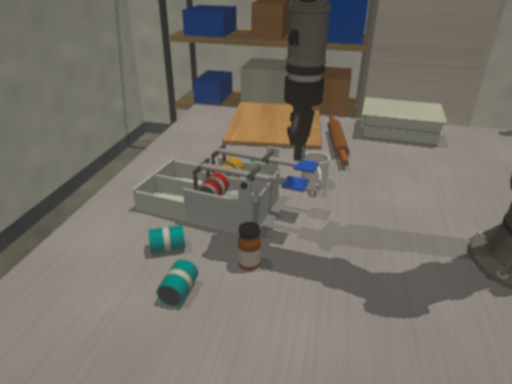

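The fingertips sit at about (260,108) in the scene view, straight above the left paddle at (260,136), and clear of the other paddle. Next I'll press.

```bash
python3 - <<'E'
from h import *
from station import robot,sensors
p=PL-rx*.004
hit=robot.move_linear([*p,.300],velocity=.05,max_force=2.5)
s=sensors.state();print(s["clock"],hit,s["position"],s["ft_force"])
zc=s["position"][2]
if hit and abs(zc-.312)<.008:
    h2=robot.move_linear([*p,zc-.044],velocity=.06,max_force=25)
    s=sensors.state();print(s["clock"],h2,s["position"],s["ft_force"])
    robot.wait(1.0)
    for n in("scene","side"): cv2.imwrite(f"pics/{n}2.png",imaging.grab_frame(n)[:,:,::-1])
E
```

```text
4.25 True [0.49817118 0.00884118 0.30844332] [-0.72383593 -0.43098821  0.94973021]
5.1417 False [0.49934198 0.00888087 0.26418829] [-0.10417433  0.04916332  5.18721028]
```

View pics/scene2.png

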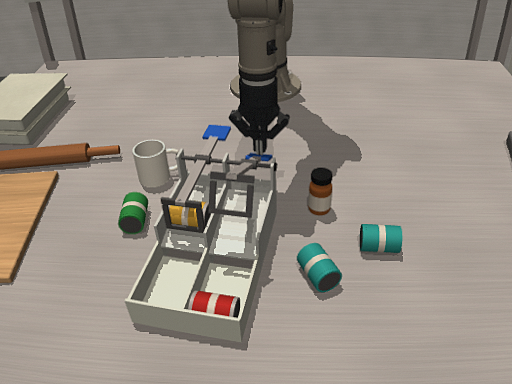

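View pics/side2.png

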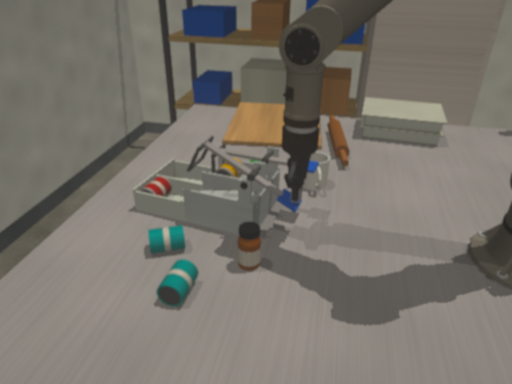

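The gate is up (233,195) and the red tin lies in the tray at (214,304). The yellow tin is still behind its gate at (185,215). Next I'll check that the red tin is at rest, then release slowly.

```bash
python3 - <<'E'
from h import *
from station import robot,sensors
def red(im):
    return [(s[4],c.round(1).tolist()) for s,c,m in blobs(im,(0,170,80),(6,255,255),40)]
robot.wait(.5)
print(red(cv2.imread("pics/scene2.png")[:,:,::-1].copy()), red(imaging.grab_frame("scene")))
p=PL-rx*.004
robot.move_linear([*p,.325],velocity=.06)
robot.move_linear([*p,.40],velocity=.15)
robot.wait(.6)
im=imaging.grab_frame("scene");print(red(im));c=red(im)[0][1]
P=onz("scene",c,.045);origin=PL+rx*.170-ry*.0465
print("tin rack xy",(P[:2]-origin)@rx,(P[:2]-origin)@ry)
for n in("scene","side"): cv2.imwrite(f"pics/{n}3.png",imaging.grab_frame(n)[:,:,::-1])
s=sensors.state();print(s["clock"],s["position"],s["ft_force"])
E
```

```text
[(279, [200.7, 301.1]), (282, [223.3, 304.8])] [(279, [200.7, 301.1]), (283, [223.2, 304.9])]
[(279, [200.7, 301.1]), (283, [223.2, 304.9])]
tin rack xy 0.19556490820550762 0.020861970230872433
9.35 [0.49865571 0.00878383 0.40002671] [0.26277938 0.21439586 0.00260075]
```

View pics/scene3.png

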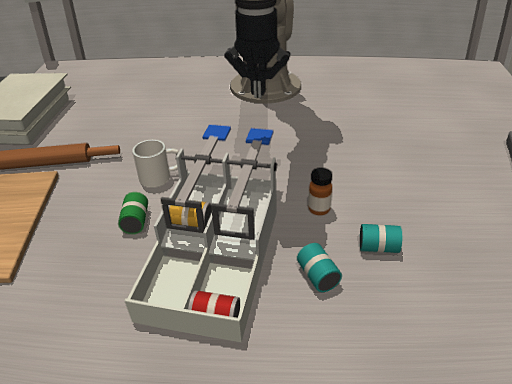

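View pics/side3.png

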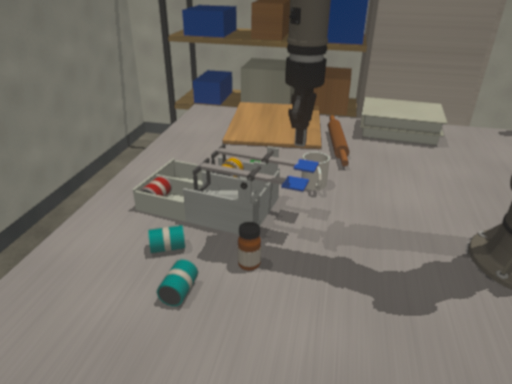

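The gate is closed again at (233,222) and the left paddle is back up at (260,136). The red tin rests in the tray at (214,304), the yellow tin is in its lane at (185,215), and the jar and mug haven't moved. Handing in.

```bash
python3 -c "
from station import ticket;print(ticket.hand_in())"
```

```text
the job is handed in; nothing more can be done
None
```

The red-labelled tin is out of its lane and lying still in the white tray, and its gate is closed again. I pressed only the left lane's blue paddle, about 44 mm down with closed fingertips. I held it until the tin had come to rest, then raised the arm clear so the lever came back up by itself.

**Final checks:**
- **Tin:** it is in the left lane's pocket of the tray, at rack x of about 196 mm against the 197 mm expected. It did not move between the pictures before and after release.
- **Rest of the rack and surroundings:** the left paddle is back at its starting position. The yellow tin, right lever, jar and mug look unchanged in both camera views.
- **Force and time:** the force reading was about 5 N with the paddle fully pressed, and the wrist read near zero before hand-in. The clock stood at about 9.4 s.

**Disagreements:**
- **Contact height:** the fingertips met the paddle about 3 mm lower than the given height. That is about the calibration and force-threshold error, and it had no effect.
- **Sideways position:** the automatic reading (21 mm) was off because it used only half of the tin's label. The pictures show the tin lying properly in its pocket.

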